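# Set the plate carriage to its index

### The arm

A 6-joint arm with a two-finger parallel gripper is mounted at the origin on the work surface. World frame = base frame: x ahead of the robot, y to its left, z up, the work surface at z = 0. Lengths are in mm, angles in rad, forces in N, time in s.
With the tool pointing down it reaches from about 300 to 775 mm from the base axis. Payload 14.6 kg.
Tool frame: the origin (TCP) lies at the very end of the fingers, on their centre line; the grasp point (between the pads) lies 19 mm behind it (grip_point_offset is the distance from the TCP to the grasp point, in mm); z points along the fingers, y is the line along which they close (so a half turn about z gives the same grasp; the last joint's range is limited). The gripper opens to 94 mm and grips with 3 to 60 N. Pads are 16 mm wide; open, the fingers measure 119 mm over their backs; the gripper's body (75 mm by 177 mm) begins 78 mm behind the grasp point.
Start: joints at [1.155, 0.3, 1.521, -0, 1.321, -0.067], TCP at [187.971, 516.872, 205.446] pointing down, gripper open.
Joint ranges: [-3.03, 3.03], [-0.79, 2.21], [0.23, 2.52], [-1.04, 4.18], [0, 3.07], [-2.55, 2.55]. Speed limits (rad/s): [2.22, 2.22, 2.57, 3.14, 3.14, 3.14].

### API

Orientations are given as [roll, pitch, yaw] about the fixed x, y, z axes, in that order (R = Rz(yaw) Ry(pitch) Rx(roll)).
In Python, from cell import read_state, camera, camera_info, sign_off, grip_point_offset gives the robot as it stands.
- The arm moves only by the shell command python3 -m handwheel 'ROWS' [FORCE]. ROWS is text: rows parted by semicolons, each of 5 numbers parted by spaces: the shift along the world's x, y, z in units of 40 mm (1.0 is 40 mm), then the turn about the world's z in units of 5 degrees (1.0 is 5 degrees), then the closure, from 0 (fully open) to 1 (shut). In form: dx dy dz yaw gripper; .... A call has 1 to 12 rows; each row shifts and turns the commanded pose from where the row before left it; what a row does not reach is not made up. A row lasts 1/12 s, in which the tool goes at most 41.7 mm and 7.16 degrees, less where a joint would pass 70% of its speed; a pose out of reach is approached as far as the arm can. A call is refused whole if a number of a shift passes 1 or a number of a turn 1, either way. A call with a gripper value outside its range is refused whole. The fingers move at their own pace and stop on an object; FORCE is the grip in N (left out, the last holds). Time passes only in rows, so rows that do not move let the fingers close. It gives the time, the measured TCP pose, the force, the opening and the grip force at its end, in the units of the state.
- read_state(): the state, without advancing time (a new reading comes with each control period).
- camera(name): name is "scene" or "top" or "wrist"; returns (picture, depth): 420x560x3 uint8, red, green, blue; 420x560 float32, mm along the optical axis (not along the pixel's ray), 0 where there is no reading.
- camera_info(name): a dict with "intrinsics" (3x3 intrinsics, pixels), "k1" (the pictures are not rectified: a ray, as slopes to the right and down, at radius r is drawn at 1 + k1 r^2 times it, then the intrinsics apply), "world_from_camera" (4x4, takes a point from camera to world coordinates). Camera axes: x right, y down, z forward; pixel columns grow to the right and rows downward; lengths in mm; the calibration is good to about 2 mm. A picture is of the moment at which its call begins: read the wrist's pose just before it. camera_info takes no time and is no camera call; for the wrist camera it gives the pose at the moment of the call.
- sign_off(): hands the job in; it is judged then, once.
The state is a dict: "clock": time; "joints": joint angles; "qd": joint speeds; "effort": joint torques, N m; "eef_pos": TCP position; "eef_rot": TCP orientation; "wrist_force": force on the tool from outside, world axes, zero at the start; "moment": the same for the moment, N m; "finger_gap": finger opening in mm; "finger_force": force on a finger pad.
Only numpy, scipy, OpenCV 4.12 (cv2) and the standard library are available. Lean on these libraries where they do the work, as an engineer would, in place of code of your own. Each camera call takes 0.05 s, during which the arm holds its last target. There are 200 camera calls.

### The job

Lift the slide box off the slideway and set it down flat in the shallow white tray, without dropping it. Then push the stiff plate carriage gently along the slideway, stop about 15 mm short of the index clamp's pointer and take the fingers off it for a moment, then nudge it the rest of the way in small taps until its pointer lines up with the clamp's pointer, never running past it. Leave the bottle, beaker and tip box where they stand.

Things in the scene. Friction and masses are not known exactly. Their poses are not given: they have to be found in the camera images.
- slideway: White, fixed base 205 x 370 mm with a flat aluminium track 130 mm wide and 370 mm long on it. Origin on the bench under the middle of the track; y runs along the track (the carriage is pushed towards +y), x across it; the track spans x -65 to +65 mm and y -185 to +185 mm, its top 30 mm above the bench. On the +x side lies a ledge (to x = +131 mm, 26 mm high) with a scale and the index clamp.
- carriage (a joint): Travel of the carriage along the slideway's +y, in m, 0 to 0.22; it starts between 0 and 0.03. Moves stiffly (about 7 N of dry friction, no spring), stays wherever it is left and does not coast. Carriage: black block 130 mm across the track, 105 mm along it, its underside 32 mm and its top 66 mm above the bench, with a white well plate sunk in it, up to 71 mm above the bench. Too wide to grip; it is pushed on its upright back face.
- carriage_pointer (a point): Tip of the dark steel pointer (sticks out 15 mm, 30 mm wide at its root) on the carriage's +x side, midway along the carriage (52.5 mm ahead of its back face), 64 mm above the bench. Axes as the slideway's.
- carriage_back (a point): Middle of the carriage's flat, upright back face (the -y face, 130 mm wide, 34 mm high), 50 mm above the bench. Pushing here towards the slideway's +y moves the carriage. Axes as the slideway's.
- clamp_pointer (a point): Tip of the same-shaped steel pointer of the index clamp, an aluminium block 26 x 30 mm with a black thumb screw on top (highest point 68 mm above the bench, the pointer plate lying on the block), fixed on the ledge. The tip points across the track at the carriage's side, 64 mm above the bench, and clears the carriage pointer by 4 mm in x. It lies 110 to 190 mm ahead (slideway's +y) of the carriage pointer at the start. Axes as the slideway's.
- slide_box_center (a point): Centre of a loose grey plastic slide box 110 mm long (its x), 42 mm wide (its y), 36 mm high, 110 to 225 g, lying flat across the track in the carriage's way, its underside on the track.
- tray: Fixed open shallow white plastic tray, outside 190 mm (its x) x 150 mm (its y) x 28 mm high, walls and floor 4 mm thick. Origin under its middle, on the bench.
- bottle: Bystander: amber bottle, 60 mm in diameter, 130 mm high. Origin under its middle.
- beaker: Bystander: white beaker, 72 mm in diameter, 85 mm high. Origin under its middle.
- tip_box: Bystander: white box with a grey lid, 85 x 120 x 62 mm. Origin under its middle.
Things that resemble listed ones, but are neither listed nor needed, are in the scene too. Leave any pink look-alike of the tray alone.

How it is judged:
By the outcome, as a careful person would: the job done as asked, in the order asked, and still so for the second after the job is handed in, with the robot touching nothing.
It also fails if it takes over 69 s, if anything falls off the work surface, if the arm or the gripper's body presses on something with over 40 N, if the wrist force passes 120 N, or if a joint passes its speed limit or range.

## Working session

There is one attempt and no reset: what is moved stays moved. The work goes in short steps, Python scripts to look and compute and a shell command to move; the robot and the scene stay as the last step left them, time stands still between calls to the robot, and variables do not carry over. Pictures are saved under pics/ and viewed, at most 12 in all, crops included, and the job is handed in when it is done.

```bash
ls; mkdir -p pics
cat > h.py <<'E'
import numpy as np, cv2
from cell import *
def snap(n,f):
    p,d=camera(n); cv2.imwrite(f,cv2.cvtColor(p,cv2.COLOR_RGB2BGR)); i=camera_info(n); np.savez(f[:-4]+'.npz',p=p,d=d,K=i["intrinsics"],k=i["k1"],T=i["world_from_camera"]); return p,d,i
def ray(i,uv):
    K=np.array(i["intrinsics"],float);T=np.array(i["world_from_camera"],float)
    uv=np.atleast_2d(np.array(uv,float))
    q=(uv-K[:2,2])/[K[0,0],K[1,1]]; s=q.copy()
    for _ in range(10): s=q/(1+i["k1"]*(s**2).sum(1,keepdims=True))
    return T[:3,3],np.c_[s,np.ones(len(s))]@T[:3,:3].T
def onz(i,uv,z):
    o,r=ray(i,uv); return o+r*((z-o[2])/r[:,2])[:,None]
def cloud(i,d):
    v,u=np.mgrid[0:d.shape[0],0:d.shape[1]]
    o,r=ray(i,np.c_[u.ravel(),v.ravel()]); return (o+r*d.reshape(-1,1)).reshape(*d.shape,3)
E
python3 - <<'E'
from h import *
s=read_state(); print(s['clock'],s['eef_pos'],s['eef_rot'],s['finger_gap'],grip_point_offset)
for n in("top","scene"):
    snap(n,f"pics/{n}0.png"); print(camera_info(n))
E
```

```text
pics
0.0 [187.85142509 516.64340391 204.8793461 ] [-3.14043429e+00 -5.56658961e-05  2.79281473e+00] 93.96221554881367 18.8
{'intrinsics': array([[497.29333356,   0.        , 270.55214051],
       [  0.        , 497.29333356, 214.94440214],
       [  0.        ,   0.        ,   1.        ]]), 'k1': -0.1417711989266899, 'world_from_camera': array([[ 7.74278318e-02, -9.74487676e-01,  2.10662525e-01,
         2.94102891e+02],
       [-9.96983797e-01, -7.45523563e-02,  2.15697655e-02,
         3.12151806e+01],
       [-5.31408308e-03, -2.11697224e-01, -9.77320851e-01,
         1.15888664e+03],
       [ 0.00000000e+00,  0.00000000e+00,  0.00000000e+00,
         1.00000000e+00]])}
{'intrinsics': array([[380.47233975,   0.        , 282.33913739],
       [  0.        , 380.47233975, 205.01511883],
       [  0.        ,   0.        ,   1.        ]]), 'k1': 0.01517677467345676, 'world_from_camera': array([[-6.46597754e-01,  5.48814684e-01, -5.29824298e-01,
         9.58584386e+02],
       [ 7.62695018e-01,  4.51987872e-01, -4.62604878e-01,
         4.45496380e+02],
       [-1.44101929e-02, -7.03213627e-01, -7.10832569e-01,
         6.80141415e+02],
       [ 0.00000000e+00,  0.00000000e+00,  0.00000000e+00,
         1.00000000e+00]])}
```

View pics/top0.png

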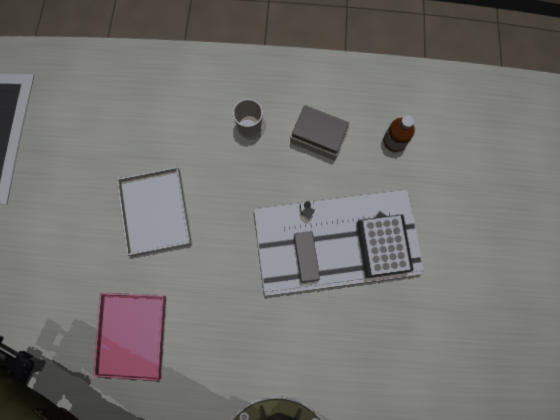

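View pics/scene0.png

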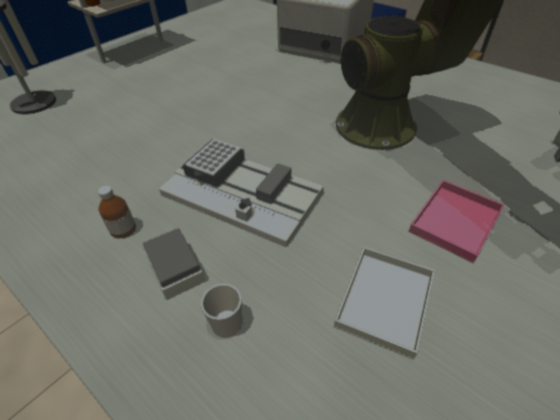

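Top view: carriage at about (385,246) with its pointer at (380,213), slide box at (307,257), clamp at (308,209), white tray at (154,212) and the pink look-alike at (131,337). Scene view agrees. The carriage travels to the left in the image, roughly world +y.

```bash
cat > m.py <<'E'
from h import *
z=np.load('pics/top0.npz'); i=dict(intrinsics=z['K'],k1=float(z['k']),world_from_camera=z['T'])
P=cloud(i,z['d']); g=cv2.cvtColor(z['p'],cv2.COLOR_RGB2GRAY)
def rect(name,mask,roi,zz):
    m=np.zeros_like(g); x0,y0,x1,y1=roi; m[y0:y1,x0:x1]=mask[y0:y1,x0:x1]
    c=max(cv2.findContours(m,cv2.RETR_EXTERNAL,cv2.CHAIN_APPROX_NONE)[0],key=cv2.contourArea)
    w=onz(i,c[:,0].astype(float),zz)[:,:2].astype(np.float32); r=cv2.minAreaRect(w)
    b=cv2.boxPoints(r); e=b[1]-b[0]; e2=b[2]-b[1]
    md=np.median(P[m>0],0)
    print(name,np.round(r[0],1),np.round(r[1],1),'dir1 deg',round(float(np.degrees(np.arctan2(e[1],e[0]))),2),'len',round(float(np.hypot(*e)),1),'depthmed',md.round(1))
h=P[...,2]
U=lambda m:(m*255).astype(np.uint8)
rect('box top',U((h>56)),(285,222,328,290),66)
rect('carriage',U((h>52)),(350,195,430,290),67)
rect('tray',U((h>12)),(105,160,205,265),28)
rect('slideway',U((h>14)),(245,180,435,305),28)
for n,roi in dict(bottle=(375,105,425,160),tip=(285,100,352,165),beaker=(225,90,270,145)).items(): rect(n,U(h>30),roi,60)
rect('clamp',U((h>50)),(295,195,320,222),64)
big=cv2.resize(z['p'][175:305,240:435],None,fx=4,fy=4,interpolation=cv2.INTER_CUBIC)
cv2.imwrite('pics/top_crop.png',cv2.cvtColor(big,cv2.COLOR_RGB2BGR))
E
python3 m.py
```

```text
box top [443.7 -30.9] [110.3  43.3] dir1 deg -78.06 len 43.3 depthmed [442.8 -31.1  64.8]
carriage [ 487.7 -203.1] [146.6 108.2] dir1 deg -79.33 len 108.2 depthmed [ 479.9 -202.9   69.3]
tray [528.  333.3] [192.1 154.4] dir1 deg -74.39 len 154.4 depthmed [521.8 341.1  25. ]
slideway [ 489.5 -104.4] [207.  371.2] dir1 deg -78.46 len 371.2 depthmed [482.  -99.4  28.9]
bottle [ 759.4 -238.8] [60.9 90.8] dir1 deg -41.16 len 90.8 depthmed [ 743.3 -228.    89.3]
tip [742.3 -45.2] [119.9  97.6] dir1 deg -18.27 len 97.6 depthmed [742.1 -44.2  60.4]
beaker [768.5 130.3] [90.3 71.7] dir1 deg -85.3 len 71.7 depthmed [778.9 128.9  66.5]
clamp [550.7 -25.9] [38.7 30.2] dir1 deg -78.29 len 30.2 depthmed [555.2 -26.1  62.2]
```

View pics/top_crop.png

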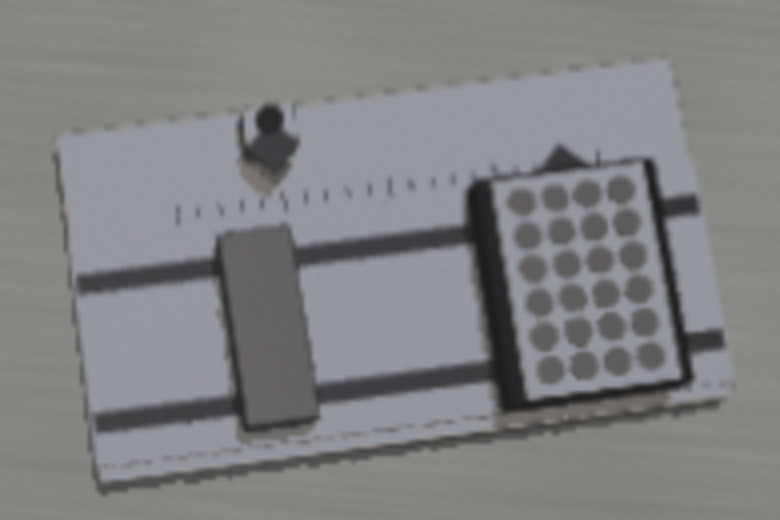

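The crop confirms the box, with the clamp tip near full-image (305.5,223) and the carriage pointer tip near (380,211). Sizes match those given: box 110x43, tray 192x154, slideway 207x371. The slideway's +y points at about 101.5° in world. Next I move above the box.

```bash
python3 -m handwheel '.32 -.68 -.05 .32 0.2;.32 -.68 -.05 .32 0.2;.32 -.68 -.05 .32 0.2;.32 -.68 -.05 .32 0.2;.32 -.68 -.05 .32 0.2;.32 -.68 -.05 .32 0.2;.32 -.68 -.05 .32 0.2;.32 -.68 -.05 .32 0.2;.32 -.68 -.05 .32 0.2;.32 -.68 -.05 .32 0.2;.32 -.68 -.05 .32 0.2;.32 -.68 -.05 .32 0.2' 25
python3 -m handwheel '.32 -.68 -.05 .32 0.2;.32 -.68 -.05 .32 0.2;.32 -.68 -.05 .32 0.2;.32 -.68 -.05 .32 0.2;.32 -.68 -.05 .32 0.2;.32 -.68 -.05 .32 0.2;.32 -.68 -.05 .32 0.2;.32 -.68 -.05 .32 0.2;0 0 0 0 .2;0 0 0 0 .2;0 0 0 0 .2;0 0 0 0 .2'
python3 - <<'E'
from h import *
s=read_state(); print(s['eef_pos'],np.degrees(s['eef_rot']),s['joints'],s['finger_gap'],s['wrist_force'])
p,d,i=snap("wrist","pics/w0.png")
P=cloud(i,d); np.save('pics/w0P.npy',P)
E
```

```text
clock: 1.1
eef_pos: [341.8, 189.0, 181.3]
eef_rot: [-3.142, -0.0, 3.129]
wrist_force: [0.9, -0.2, 0.3]
finger_gap: 75.6
finger_force: 0.0
clock: 2.1
eef_pos: [443.6, -26.4, 165.4]
eef_rot: [3.141, -0.0, -2.931]
wrist_force: [-0.1, -0.6, 0.2]
finger_gap: 74.9
finger_force: 0.0
[443.64878959 -26.3706638  165.44867046] [ 1.79991301e+02 -5.02262672e-03 -1.67953627e+02] [-1.41884860e-01  1.04186723e-01  1.85423375e+00  1.21270864e-04
  1.18330683e+00 -1.92297588e+00] 74.92940770326959 [-0.10744984 -0.63954832  0.15359321]
```

View pics/w0.png

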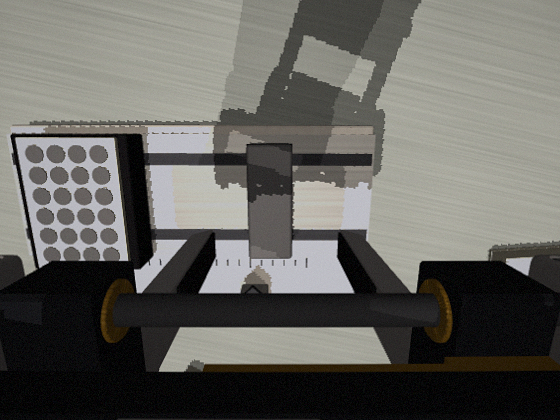

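The wrist view shows the slide box at (270,200), roughly between the fingers, with the carriage left at (80,200) and the clamp tip near (258,268). Now I measure the box edges from this close view.

Run:
```python
from h import *
z=np.load('pics/w0.npz'); i=dict(intrinsics=z['K'],k1=float(z['k']),world_from_camera=z['T'])
P=cloud(i,z['d']); h=P[...,2]
m=np.zeros(h.shape,np.uint8); m[135:275,225:315]=((h[135:275,225:315]>56)&(h[135:275,225:315]<75))*255
n,l,st,_=cv2.connectedComponentsWithStats(m); print(st[1:][st[1:,4]>50])
k=1+np.argmax(st[1:,4]); c=max(cv2.findContours((l==k).astype(np.uint8),0,1)[0],key=cv2.contourArea)
w=onz(i,c[:,0].astype(float),66)[:,:2].astype(np.float32); r=cv2.minAreaRect(w); b=cv2.boxPoints(r)
print(r,b.round(1),np.median(P[l==k],0))
```

```text
[[ 246  144   47  115 5152]]
((441.0372619628906, -34.12118148803711), (108.10249328613281, 41.384422302246094), 12.397276878356934) [[383.8 -25.5]
 [392.7 -65.9]
 [498.3 -42.7]
 [489.4  -2.3]] [438.04623022 -34.51139276  64.97858741]
```

```bash
python3 -m handwheel '-.05 -.17 -.5 0 .2;0 0 -.5 0 .2;0 0 -.5 0 .2;0 0 -.5 0 .2;0 0 -.4 0 .2;0 0 -.3 0 .2;0 0 -.25 0 .2;0 0 -.15 0 .2;0 0 -.1 0 .2;0 0 0 0 .2;0 0 0 0 .2;0 0 0 0 .2'
python3 -m handwheel '0 0 0 0 .5;0 0 0 0 .7;0 0 0 0 .8;0 0 0 0 .9;0 0 0 0 1;0 0 0 0 1;0 0 0 0 1;0 0 0 0 1' 25
```

```text
clock: 3.15
eef_pos: [442.3, -33.9, 38.0]
eef_rot: [-3.141, 0.001, -2.932]
wrist_force: [0.5, -0.3, -0.7]
finger_gap: 75.3
finger_force: 0.0
clock: 3.82
eef_pos: [442.0, -33.9, 37.5]
eef_rot: [-3.142, 0.0, -2.932]
wrist_force: [-1.3, -0.3, 2.4]
finger_gap: 42.0
finger_force: 25.0
```

```bash
python3 -m handwheel '0 0 .1 0 1;0 0 .2 0 1;0 0 .3 0 1;0 0 .4 0 1;0 0 .4 0 1;0 0 .4 0 1;0 0 .2 0 1;0 .2 0 0 1;.1 .4 0 0 1;.15 .55 0 .05 1;.15 .6 0 .05 1;.15 .6 0 .05 1' 35
python3 -m handwheel '.15 .6 0 .05 1;.15 .6 0 .05 1;.15 .6 0 .05 1;.15 .6 0 .05 1;.15 .6 0 .05 1;.15 .6 0 .05 1;.15 .6 0 .05 1;.15 .6 0 .05 1;.15 .6 0 .05 1;.15 .6 0 .05 1;.15 .5 0 .05 1;.1 .4 0 .05 1'
python3 -m handwheel '0 .3 0 0.03 1;0 .15 0 0 1;0 0 0 0 1;0 0 0 0 1;0 0 0 0 1'
python3 - <<'E'
from h import *
s=read_state(); print(s['eef_pos'],np.degrees(s['eef_rot']),s['finger_gap'],s['wrist_force'])
snap("wrist","pics/w1.png")
E
```

```text
clock: 4.82
eef_pos: [463.6, 61.5, 116.7]
eef_rot: [3.141, -0.001, -2.919]
wrist_force: [-0.1, -0.7, -1.1]
finger_gap: 42.3
finger_force: 35.0
clock: 5.82
eef_pos: [533.3, 338.0, 116.0]
eef_rot: [-3.141, -0.002, -2.865]
wrist_force: [-0.2, 1.2, -2.0]
finger_gap: 42.0
finger_force: 35.0
clock: 6.23
eef_pos: [533.9, 353.3, 117.4]
eef_rot: [-3.141, -0.0, -2.864]
wrist_force: [0.5, 0.4, -1.5]
finger_gap: 41.9
finger_force: 35.0
[533.85908503 353.34857278 117.3768763 ] [-1.79989282e+02 -1.79473650e-02 -1.64120447e+02] 41.9062246221093 [ 0.45051924  0.43556241 -1.48684575]
```

View pics/w1.png

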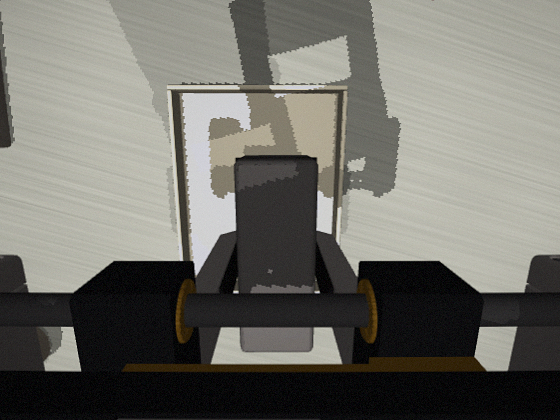

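The box hangs level in the grip at (276,255). The tray (rims at x≈175 and 345) sits off to the left, because I overshot y by 20 mm. I correct that and lower.

```bash
python3 -m handwheel '-.08 -.25 0 0 1;-.07 -.25 0 0 1;0 0 -.2 0 1;0 0 -.4 0 1;0 0 -.5 0 1;0 0 -.5 0 1;0 0 -.4 0 1;0 0 -.2 0 1;0 0 -.1 0 1;0 0 -.1 0 1;0 0 0 0 1;0 0 0 0 1'
```

```text
clock: 7.28
eef_pos: [528.3, 334.2, 22.1]
eef_rot: [3.141, 0.001, -2.864]
wrist_force: [-0.9, 0.1, -0.9]
finger_gap: 41.7
finger_force: 35.0
```

```bash
python3 -m handwheel '0 0 -.06 0 1;0 0 -.06 0 1;0 0 -.06 0 1;0 0 -.03 0 1;0 0 0 0 1;0 0 0 0 1'; python3 -m handwheel '0 0 -.03 0 1;0 0 -.03 0 1;0 0 0 0 1;0 0 0 0 1'
```

```text
clock: 7.78
eef_pos: [528.0, 334.0, 13.0]
eef_rot: [-3.142, -0.0, -2.864]
wrist_force: [0.4, -0.5, -1.9]
finger_gap: 42.1
finger_force: 35.0
clock: 8.12
eef_pos: [528.2, 334.2, 11.5]
eef_rot: [3.141, 0.001, -2.864]
wrist_force: [-3.5, -1.6, 7.5]
finger_gap: 41.5
finger_force: 35.0
```

Contact at 7.5 N, so the box is down. I release, lift and check.

```bash
python3 -m handwheel '0 0 0 0 .5;0 0 0 0 .4;0 0 0 0 .3;0 0 0 0 .3;0 0 0 0 .3;0 0 .1 0 .3;0 0 .3 0 .3;0 0 .5 0 .3;0 0 .7 0 .3;0 0 .8 0 .3;0 0 .8 0 .3;0 0 .5 0 .3'
python3 - <<'E'
from h import *
s=read_state(); print(s['eef_pos'],s['finger_gap'],s['joints'])
p,d,i=snap("wrist","pics/w2.png")
P=cloud(i,d);h=P[...,2]
for a,b in((30,50),(18,32)):
  m=((h>a)&(h<b)).astype(np.uint8)[:250]; m[:, :150]=0; m[:,420:]=0
  n,l,st,_=cv2.connectedComponentsWithStats(m); k=1+np.argmax(st[1:,4]); print(st[k],[np.percentile(h[:250][l==k],q).round(1) for q in(5,50,95)],np.median(P[:250][l==k],0))
T=np.array(i['world_from_camera']);print(T.round(2))
E
```

```text
clock: 9.12
eef_pos: [528.6, 334.4, 163.5]
eef_rot: [3.141, 0.004, -2.864]
wrist_force: [0.6, -0.3, 0.8]
finger_gap: 66.1
finger_force: 0.0
[528.60264539 334.44076871 163.51565396] 66.1115598188188 [ 5.05565399e-01  4.99294434e-01  1.34313297e+00 -3.54841404e-06
  1.29466822e+00 -1.34300975e+00]
[ 255  145   43  105 4341] [np.float64(40.5), np.float64(42.1), np.float64(43.3)] [524.54480876 332.99359709  42.13035599]
[ 201  102  153  131 2296] [np.float64(20.1), np.float64(29.4), np.float64(31.0)] [468.73944456 304.10334104  29.35500858]
[[-2.7000e-01  9.3000e-01  2.3000e-01  4.6387e+02]
 [ 9.6000e-01  2.7000e-01  7.0000e-02  3.1485e+02]
 [ 0.0000e+00  2.4000e-01 -9.7000e-01  3.4445e+02]
 [ 0.0000e+00  0.0000e+00  0.0000e+00  1.0000e+00]]
```

View pics/w2.png

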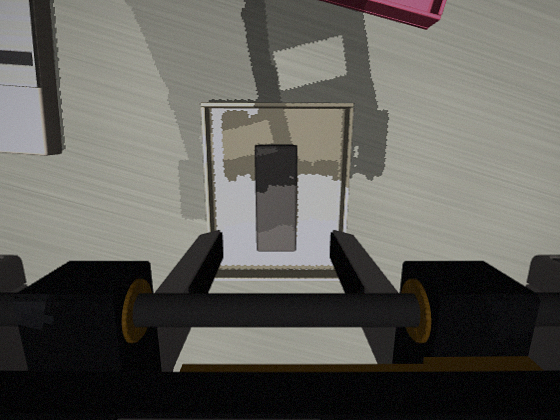

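The box lies flat inside the tray (image centre (276,198), top at 42 mm against an expected 40). Now I go behind the carriage, fingers shut, turned so the wrist camera looks ahead along the track.

```bash
python3 -m handwheel '0 -.4 0 -.9 .5;0 -.7 0 -.9 .7;0 -.75 0 -.9 1;-.05 -.75 0 -.9 1;-.05 -.75 0 -.9 1;-.05 -.75 0 -.9 1;-.05 -.75 0 -.9 1;-.05 -.75 0 -.9 1;-.05 -.75 0 -.9 1;-.05 -.75 0 -.9 1;-.05 -.75 0 -.9 1;-.05 -.75 0 -.9 1'
python3 -m handwheel '-.05 -.75 0 -.9 1;-.05 -.75 0 -.9 1;-.05 -.75 0 -.9 1;-.05 -.75 0 -.9 1;-.05 -.75 0 -.9 1;-.05 -.75 0 -.9 1;-.05 -.75 0 -.9 1;0 -.75 0 -.9 1;0 -.75 0 -.9 1;0 -.4 0 0 1;0 0 0 0 1;0 0 0 0 1'
python3 - <<'E'
from h import *
s=read_state(); print(s['eef_pos'],np.degrees(s['eef_rot']),s['finger_gap'],s['joints'],s['wrist_force'])
p,d,i=snap("wrist","pics/w3.png")
E
```

```text
clock: 10.17
eef_pos: [509.7, -11.3, 159.6]
eef_rot: [3.141, 0.001, 2.473]
wrist_force: [1.3, -0.9, -0.1]
finger_gap: 0.5
finger_force: 0.0
clock: 11.17
eef_pos: [495.8, -295.8, 158.7]
eef_rot: [-3.142, -0.0, 1.772]
wrist_force: [0.2, 0.2, 0.5]
finger_gap: 0.8
finger_force: 0.0
[ 495.83410997 -295.82612542  158.72823503] [-1.79996686e+02 -1.98484798e-02  1.01503585e+02] 0.8360681191997706 [-6.01459038e-01  4.01045481e-01  1.49652360e+00  2.10331144e-04
  1.24431283e+00 -8.02301965e-01] [0.21725326 0.22014262 0.45943201]
```

View pics/w3.png

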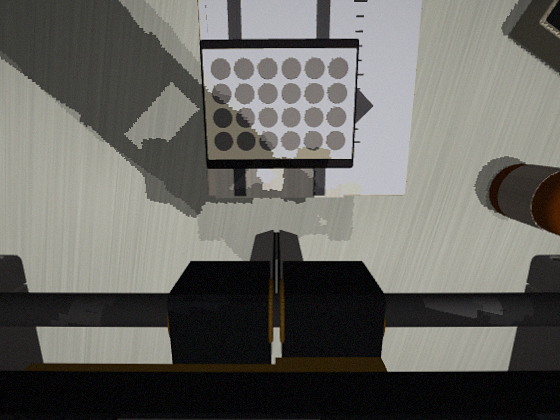

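Wrist view: carriage squarely ahead, back edge at row ~166, columns 206–353, and its pointer tip at (373,106). The fingers are at column 276. The clamp is still out of view.

```bash
cat > s.py <<'E'
from h import *
A=np.radians(101.54-90); O=np.array([461.6,-110.1])
X=np.array([np.cos(A),np.sin(A)]);Y=np.array([-np.sin(A),np.cos(A)])
def sw(p): p=np.atleast_2d(p)[:,:2]-O; return np.c_[p@X,p@Y].round(1)
def ld(n):
    z=np.load(f'pics/{n}.npz'); return dict(intrinsics=z['K'],k1=float(z['k']),world_from_camera=z['T']),z['p'],z['d']
E
python3 - <<'E'
from s import *
i,p,d=ld('w3')
print('wrist ptr tip',sw(onz(i,[[373,106]],64)),'back edge L,R',sw(onz(i,[[206,167],[353,167]],66)))
h=cloud(i,d)[...,2]; print('h back edge',h[150:180:3,280].round(0), 'tip',h[106,360:376].round(0))
t,_,_=ld('top0'); print('top: carr tip, clamp tip',sw(onz(t,[[380,211.2],[305.5,223]],64)))
print('tcp',sw(read_state()['eef_pos']))
E
```

```text
wrist ptr tip [[  78.  -100.4]] back edge L,R [[ -65.7 -151.7]
 [  63.4 -151.8]]
h back edge [71. 71. 70. 65. 65. 66. 63. 29. 28. 30.] tip [64. 64. 63. 63. 63. 62. 64. 61. 63. 63. 64. 63. 63. 25. 25. 24.]
top: carr tip, clamp tip [[ 77.9 -99.1]
 [ 72.1  72.8]]
tcp [[  -3.3 -188.2]]
```

Both views agree on the carriage pointer (y ≈ -100, back face ≈ -152). The clamp tip guess from the top view (x=72, where 84 is expected) looks like its shadow, so I will measure it from nearer. First I descend behind the carriage.

```bash
python3 -m handwheel '.08 .02 -.3 0 1;0 0 -.5 0 1;0 0 -.5 0 1;0 0 -.5 0 1;0 0 -.5 0 1;0 0 -.3 0 1;0 0 -.2 0 1;0 0 -.1 0 1;0 0 0 0 1;0 0 0 0 1;0 0 0 0 1'
python3 - <<'E'
from s import *
s=read_state(); print(s['eef_pos'],sw(s['eef_pos']),s['wrist_force'])
E
```

```text
clock: 12.13
eef_pos: [499.6, -295.3, 43.6]
eef_rot: [3.141, 0.001, 1.77]
wrist_force: [1.1, -0.5, 0.4]
finger_gap: 0.7
finger_force: 0.0
[ 499.64192564 -295.34571285   43.62648304] [[   0.2 -189.1]] [ 1.08875351 -0.48920396  0.35176141]
```

```bash
python3 -m handwheel '-.04 .2 0 0 1;-.04 .2 0 0 1;-.02 .1 0 0 1;-.01 .05 0 0 1;-.01 .05 0 0 1;-.01 .05 0 0 1;-.01 .05 0 0 1;-.01 .05 0 0 1;-.01 .05 0 0 1;-.01 .05 0 0 1;-.01 .05 0 0 1'
python3 - <<'E'
from s import *
s=read_state(); print(sw(s['eef_pos']),s['wrist_force'])
E
```

```text
clock: 13.05
eef_pos: [492.2, -260.1, 42.8]
eef_rot: [3.141, 0.002, 1.77]
wrist_force: [1.4, -7.6, -2.0]
finger_gap: 0.2
finger_force: 3.8
[[  -0.  -153.1]] [ 1.41280609 -7.59514001 -1.96384242]
```

```bash
python3 -m handwheel '-.02 .1 0 0 1;-.02 .1 0 0 1;-.02 .1 0 0 1;-.02 .1 0 0 1;-.02 .1 0 0 1;-.02 .1 0 0 1;-.02 .1 0 0 1;-.02 .1 0 0 1;-.02 .1 0 0 1;-.02 .1 0 0 1;-.02 .1 0 0 1;-.02 .1 0 0 1'
python3 -m handwheel '-.02 .1 0 0 1;-.02 .1 0 0 1;-.02 .1 0 0 1;-.02 .1 0 0 1;-.02 .1 0 0 1;-.02 .1 0 0 1;-.02 .1 0 0 1;-.02 .1 0 0 1;-.02 .1 0 0 1;-.02 .1 0 0 1;-.02 .1 0 0 1;0 0 0 0 1'
python3 - <<'E'
from s import *
s=read_state(); print(sw(s['eef_pos']),s['wrist_force'])
snap('wrist','pics/w4.png')
E
```

```text
clock: 14.05
eef_pos: [482.1, -212.1, 42.8]
eef_rot: [-3.141, 0.002, 1.77]
wrist_force: [-3.1, -8.8, 0.8]
finger_gap: 0.6
finger_force: 4.1
clock: 15.05
eef_pos: [473.2, -167.4, 42.7]
eef_rot: [-3.141, 0.001, 1.77]
wrist_force: [0.1, -1.6, -0.1]
finger_gap: 0.4
finger_force: 1.0
[[ -0.1 -58.5]] [ 0.09999087 -1.56895372 -0.13857629]
```

View pics/w4.png

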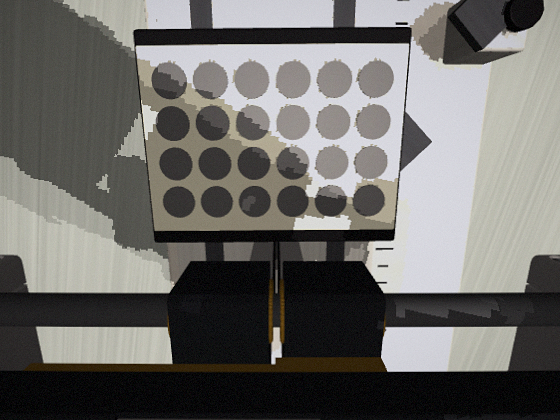

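The carriage pointer tip is at (431,141). The clamp plate's tip is at about (447,12), with its shadow to the left at (415,35), and the plate's lower root corner at (475,50).

Run:
```python
from s import *
i,p,d=ld('w4')
print('carr tip, clamp tip, root corner',sw(onz(i,[[431.5,141],[447,12],[475,50],[462,0]],64)))
h=cloud(i,d)[...,2]; print(h[12,436:470:3].round(0))
t,p,_=ld('top0')
# clamp tip in top, where should (84,72) be
o,r=ray(t,[[306,216],[306,218],[306,220],[307,216],[307,218]])
print(sw(onz(t,[[306,216],[306,218],[307,216],[307,214]],64)))
print(cv2.cvtColor(p,cv2.COLOR_RGB2GRAY)[208:228,298:318])
```

```text
carr tip, clamp tip, root corner [[77.2  3. ]
 [78.  60.9]
 [93.1 44.9]
 [84.3 65.8]]
[24. 25. 26. 25. 26. 32. 64. 62. 64. 63. 64. 63.]
[[87.9 69.5]
 [83.3 70.1]
 [87.6 67.3]
 [92.1 66.6]]
[[148 109  73 138 151 146 106  65  52  52  55  60  67  90 118 134 136 151
  153 153]
 [149 116  74 129 146 120  81  64  62  62  61  62  63  67  79  98 114 149
  153 152]
 [150 117  74 106 121  86  67  63  63  62  62  62  63  63  64  69  93 147
  153 153]
 [150 120  79  76  84  68  65  64  63  61  62  63  63  63  62  68 107 148
  153 153]
 [151 134  86  56  59  61  63  64  62  63  63  63  64  62  63  78 136 152
  153 153]
 [152 144  88  53  50  55  62  63  62  62  64  64  62  63  71 107 148 153
  153 152]
 [151 134  95  61  53  54  54  58  61  62  64  64  63  72 112 137 151 152
  153 153]
 [150 126 108  85  72  73  68  59  57  63  64  63  61  76 116 148 152 152
  152 152]
 [151 139 120 108 101  91  88  75  64  61  62  63  63  80 101 148 152 153
  153 153]
 [152 148 123 118 115 106 103  89  80  73  59  69  76  91 127 150 153 152
  153 153]
 [152 150 125 118 117 115 113  93  89  85  73  80  89 109 146 152 153 152
  152 152]
 [152 151 139 121 117 117 115 105 102  90  86  89 107 134 151 153 152 152
  153 152]
 [152 152 151 138 122 118 118 115 112 103  91  97 134 150 152 152 153 152
  152 153]
 [153 153 153 151 138 123 118 116 115 112 110 128 147 152 152 153 153 153
  151 153]
 [152 152 152 152 150 138 122 119 115 117 136 147 138 150 152 153 152 151
  138 150]
 [153 153 152 152 152 150 139 134 120 122 147 149 119 147 152 153 153 149
  119 149]
 [152 152 140 150 152 152 148 127 136 139 151 149 119 135 151 153 152 148
  109 148]
 [153 149 120 148 153 153 148 110 145 152 152 150 137 116 148 152 152 149
  120 148]
 [152 147 111 147 153 153 148 111 147 152 153 152 147 109 148 152 153 151
  141 151]
 [153 148 122 147 153 152 150 135 149 153 152 153 148 121 148 152 152 152
  152 152]]
```

Remaining gap is 58–62 mm by the two views. I push about 35 mm more and look again.

```bash
python3 -m handwheel '-.02 .1 0 0 1;-.02 .1 0 0 1;-.02 .1 0 0 1;-.02 .1 0 0 1;-.02 .1 0 0 1;-.02 .1 0 0 1;-.02 .1 0 0 1;-.02 .1 0 0 1;-.01 .06 0 0 1;0 0 0 0 1;0 0 0 0 1'
python3 - <<'E'
from s import *
s=read_state(); print(sw(s['eef_pos']),s['wrist_force'])
p,d,i=snap('wrist','pics/w5.png')
c=cv2.resize(p[0:200,360:560],None,fx=3,fy=3,interpolation=cv2.INTER_CUBIC); cv2.imwrite('pics/w5c.png',c[...,::-1])
E
```

```text
clock: 16.02
eef_pos: [466.7, -132.9, 42.7]
eef_rot: [-3.141, 0.0, 1.77]
wrist_force: [-1.4, -3.4, 0.6]
finger_gap: 0.5
finger_force: 1.5
[[  0.4 -23.4]] [-1.35624172 -3.38478086  0.60079018]
```

View pics/w5c.png

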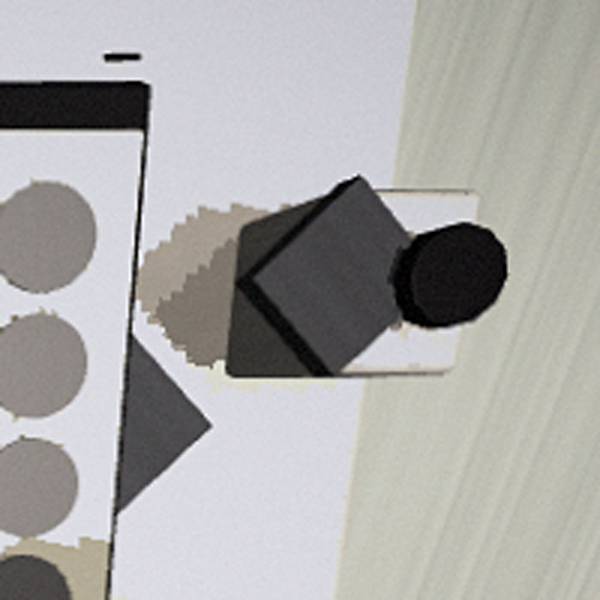

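In the crop, the carriage tip is at (212,426) and the clamp plate's upper tip vertex at (255,277), with its lower edge at (239,283).

Run:
```python
from s import *
i,p,d=ld('w5')
f=lambda x,y:[360+(x+.5)/3-.5,(y+.5)/3-.5]
h=cloud(i,d)[...,2]; print('h carr plate',np.median(h[135:150,405:420]),'clamp plate',np.median(h[85:105,455:485]))
# sub-pixel: fit the two edges of each plate and intersect
for z in (64,): print('carr, clamp top, clamp bottom',sw(onz(i,[f(212,426),f(255,277)],z)),sw(onz(i,[f(239,283)],z-3)))
g=cv2.cvtColor(p,cv2.COLOR_RGB2GRAY).astype(int)
print(g[86:104,434:452]); print(g[134:150,422:436])
```

```text
h carr plate 62.99216502596312 clamp plate 62.91781079382761
carr, clamp top, clamp bottom [[77.  37.7]
 [81.4 61.2]] [[80.4 60.6]]
[[120 122 118 124 104  45  51  49  46  46  48  48  32  22  13  15  37  57]
 [119 120 116 121  98  42  44  48  50  47  49  33  17  12  14  30  57  73]
 [118 120 120 118  93  44  47  51  48  45  37  14  12  14  36  61  72  70]
 [120 118 125 118  90  43  42  50  46  30  13  13  14  34  67  73  70  65]
 [120 119 123 117  83  42  45  44  35  12  11   9  39  61  73  75  67  67]
 [118 121 121 120  75  47  45  33  14  21  15  41  62  71  74  70  76  70]
 [118 120 121 114  66  38  25  19  11  15  37  67  77  69  74  69  72  71]
 [120 117 119 114  49  25   7  18  14  14  35  62  69  70  70  68  70  71]
 [120 121 125 110  35   7  16  10  11  10  19  37  60  75  70  74  72  76]
 [117 123 125 113  46  14  10  17  15  17   8  12  37  69  69  68  71  72]
 [116 119 119 111  42  42  17  14  17  11  12  11  14  47  70  74  71  71]
 [120 120 119  95  49  51  44  20  20  16  18  11  10  25  56  75  71  74]
 [119 120 117  96  49  51  55  41  19  11  13   9  15  10  30  57  7
[... 627 characters left out ...]
9  77  74  70  72 232 222 221 218 218 217 216 218]
 [ 77  76  76  79  76  69 113 229 222 221 220 218 220 216]
 [ 78  76  78  81  80  71  74 117 227 222 217 222 217 219]
 [ 76  79  80  79  76  72  71  59 151 224 218 218 219 218]
 [ 79  77  79  78  77  79  67  63 140 221 220 217 220 219]
 [ 76  79  75  79  79  73  66 147 224 220 220 219 218 220]
 [ 74  73  75  76  72  68 187 224 223 218 220 218 218 218]
 [ 78  76  76  73  64 189 225 219 222 219 216 216 220 219]
 [ 74  76  68  60 186 225 221 220 220 216 219 217 218 218]
 [ 72  66 100 224 225 219 221 219 217 217 216 216 215 215]
 [ 68 102 223 222 220 221 222 220 216 217 218 217 220 221]
 [146 226 224 222 221 217 218 216 215 218 216 218 219 217]]
```

Gap is 23.5 mm, with the plates at equal height and an x difference of 4.4 mm (4 expected). I advance 8 mm, then back the fingers off.

```bash
python3 -m handwheel '-.01 .05 0 0 1;-.01 .05 0 0 1;-.01 .05 0 0 1;-.01 .05 0 0 1;0 0 0 0 1;0 0 0 0 1;0 0 0 0 1'
python3 -c "
from s import *
print(sw(read_state()['eef_pos']))"
python3 -m handwheel '.02 -.1 0 0 1;.04 -.2 0 0 1;.02 -.1 0 0 1;0 0 0 0 1;0 0 0 0 1;0 0 0 0 1;0 0 0 0 1;0 0 0 0 1;0 0 0 0 1;0 0 0 0 1'
cat > gap.py <<'E'
import sys; from s import *
s=read_state(); print('tcp',sw(s['eef_pos']),s['wrist_force'].round(1))
p,d,i=snap('wrist',f'pics/{sys.argv[1]}.png'); g=cv2.cvtColor(p,cv2.COLOR_RGB2GRAY)
P=cloud(i,d); q=(P[...,:2]-O); sx=q@X; sy=q@Y; h=P[...,2]
m=((h>58)&(h<67)&(sx>66)&(sx<97)&(g>50)&(g<105)).astype(np.uint8)
n,l,st,_=cv2.connectedComponentsWithStats(m)
# plate outlines: two sloping edges of each tip, fitted as lines on z=64 and intersected
def tip(mask,sgn):
    v,u=np.nonzero(mask); w=sw(onz(i,np.c_[u,v].astype(float),64)); 
    e=w[:,0].max() if sgn>0 else w[:,0].min()
    ym=w[np.abs(w[:,0]-e)<1.2][:,1].mean(); L=[]
    for side in(-1,1):
        pts=[]
        for k in np.arange(2,11,1.):
            b=w[np.abs(w[:,0]-(e-sgn*k))<.6]
            if len(b): pts.append((k,b[:,1].max() if side>0 else b[:,1].min()))
        pts=np.array(pts); L.append(np.polyfit(pts[:,0],pts[:,1],1))
    k=(L[1][1]-L[0][1])/(L[0][0]-L[1][0]); return round(e-sgn*k,2),round(np.polyval(L[0],k),2),np.round([L[0][0],L[1][0]],2),round(ym,2)
big=[k for k in range(1,n) if st[k,4]>150]
for k in big:
    c=np.median(sx[l==k]); print(st[k],'x med',round(c,1),tip(l==k,1 if c<84 else -1))
x0=max(0,300);c=cv2.resize(p[40:240,360:560],None,fx=3,fy=3,interpolation=cv2.INTER_CUBIC); cv2.imwrite(f'pics/{sys.argv[1]}c.png',c[...,::-1])
E
python3 gap.py w6
```

```text
clock: 16.65
eef_pos: [465.1, -125.0, 42.7]
eef_rot: [-3.141, 0.0, 1.77]
wrist_force: [-3.0, -4.5, 0.8]
finger_gap: 0.3
finger_force: 2.2
[[  0.5 -15.3]]
clock: 17.48
eef_pos: [468.4, -140.6, 42.7]
eef_rot: [3.142, -0.0, 1.77]
wrist_force: [0.4, 0.1, -0.2]
finger_gap: 0.3
finger_force: 0.0
tcp [[  0.5 -31.3]] [ 0.4  0.1 -0.2]
[ 447   41   35   67 1073] x med 92.5 (np.float64(81.07), np.float64(60.85), array([-0.99,  1.04]), np.float64(61.03))
[408  85  26  47 558] x med 69.4 (np.float64(77.25), np.float64(45.69), array([-0.95,  0.99]), np.float64(46.07))
```

View pics/w6c.png

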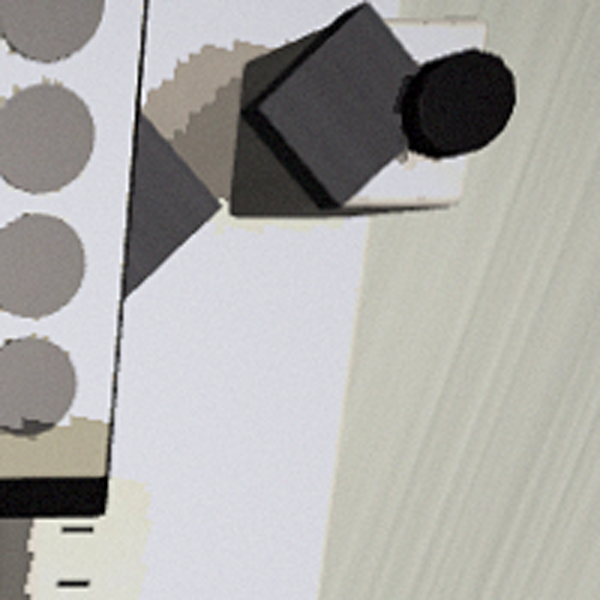

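Fingers are off, and the carriage stands 15.2 mm short: crop tip (219,207) against clamp tip (258,108). The fitted tips agree in x difference (3.8 mm). Now the taps.

```bash
python3 -m handwheel '-.04 .2 0 0 1;-.02 .1 0 0 1;-.01 .05 0 0 1;-.01 .05 0 0 1;-.01 .05 0 0 1;-.01 .05 0 0 1;0 0 0 0 1;0 0 0 0 1;.01 -.05 0 0 1;.02 -.1 0 0 1;0 0 0 0 1;0 0 0 0 1'
python3 gap.py w7
```

```text
clock: 18.53
eef_pos: [465.6, -126.9, 42.6]
eef_rot: [3.142, -0.0, 1.77]
wrist_force: [-0.5, -0.4, -0.1]
finger_gap: 0.7
finger_force: 0.0
tcp [[  0.6 -17.2]] [-0.5 -0.4 -0.1]
[ 443   73   36   64 1025] x med 92.4 (np.float64(80.74), np.float64(61.17), array([-0.98,  0.99]), np.float64(61.15))
[406 106  26  46 536] x med 69.3 (np.float64(76.98), np.float64(50.35), array([-1.02,  0.95]), np.float64(50.18))
```

```bash
python3 -m handwheel '-.02 .1 0 0 1;-.01 .05 0 0 1;-.01 .05 0 0 1;-.01 .05 0 0 1;0 0 0 0 1;0 0 0 0 1;.01 -.05 0 0 1;.02 -.1 0 0 1;0 0 0 0 1;0 0 0 0 1'
python3 gap.py w8
python3 -m handwheel '-.02 .1 0 0 1;-.01 .05 0 0 1;-.01 .05 0 0 1;-.006 .03 0 0 1;0 0 0 0 1;0 0 0 0 1;.01 -.05 0 0 1;.02 -.1 0 0 1;0 0 0 0 1;0 0 0 0 1'
python3 gap.py w9
```

```text
clock: 19.42
eef_pos: [464.8, -122.8, 42.6]
eef_rot: [3.142, -0.0, 1.77]
wrist_force: [0.9, -0.5, 0.6]
finger_gap: 0.4
finger_force: 0.0
tcp [[  0.6 -13.1]] [ 0.9 -0.5  0.6]
[442  83  36  62 993] x med 92.5 (np.float64(80.84), np.float64(61.06), array([-0.98,  1.03]), np.float64(61.12))
[406 106  25  47 529] x med 69.3 (np.float64(77.16), np.float64(54.58), array([-1.  ,  0.94]), np.float64(54.46))
clock: 20.3
eef_pos: [464.2, -119.6, 42.6]
eef_rot: [3.142, -0.0, 1.77]
wrist_force: [1.1, 0.5, -0.6]
finger_gap: 0.6
finger_force: 0.0
tcp [[ 0.6 -9.8]] [ 1.1  0.5 -0.6]
[441  90  36  63 977] x med 92.5 (np.float64(81.18), np.float64(61.22), array([-1.02,  1.04]), np.float64(61.26))
[406 106  25  46 523] x med 69.3 (np.float64(77.11), np.float64(57.8), array([-1.01,  0.93]), np.float64(57.64))
```

```bash
python3 -m handwheel '-.02 .1 0 0 1;-.01 .05 0 0 1;-.008 .04 0 0 1;0 0 0 0 1;0 0 0 0 1;.01 -.05 0 0 1;.02 -.1 0 0 1;0 0 0 0 1;0 0 0 0 1'
python3 gap.py wa
python3 - <<'E'
import cv2; p=cv2.imread('pics/wa.png'); cv2.imwrite('pics/wac.png',cv2.resize(p[80:170,395:495],None,fx=6,fy=6,interpolation=cv2.INTER_CUBIC))
E
```

```text
clock: 21.1
eef_pos: [463.8, -118.0, 42.6]
eef_rot: [-3.142, -0.0, 1.77]
wrist_force: [0.1, -0.5, -0.1]
finger_gap: 0.8
finger_force: 0.0
tcp [[ 0.6 -8.2]] [ 0.1 -0.5 -0.1]
[441  94  34  61 979] x med 92.6 (np.float64(80.57), np.float64(61.29), array([-0.96,  0.96]), np.float64(61.25))
[406 106  25  45 525] x med 69.4 (np.float64(77.1), np.float64(59.35), array([-0.99,  0.96]), np.float64(59.34))
```

View pics/wac.png

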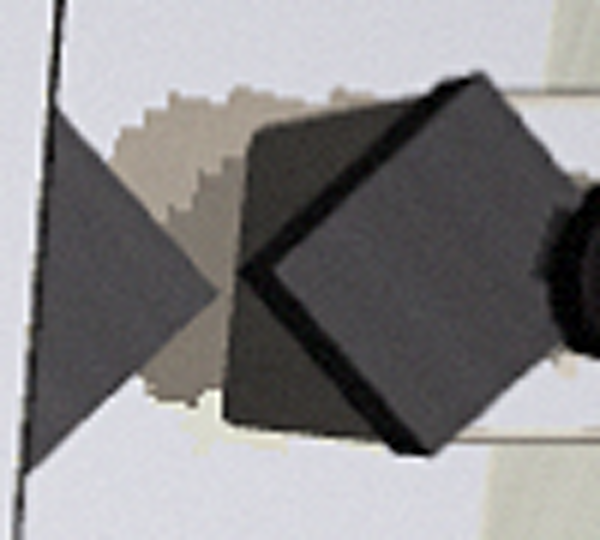

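The tips are nearly in line, with the carriage tip at (218,293) and the clamp tip at (272,268), so about 2 mm remains. Smaller taps now.

```bash
python3 -m handwheel '-.02 .1 0 0 1;-.01 .05 0 0 1;-.006 .03 0 0 1;0 0 0 0 1;0 0 0 0 1;.01 -.05 0 0 1;.02 -.1 0 0 1;0 0 0 0 1;0 0 0 0 1'
python3 gap.py wb; python3 gap.py wc
```

```text
clock: 21.9
eef_pos: [463.6, -116.8, 42.6]
eef_rot: [-3.142, -0.0, 1.77]
wrist_force: [-0.1, -0.3, -0.8]
finger_gap: 0.6
finger_force: 0.0
tcp [[ 0.6 -7. ]] [-0.1 -0.3 -0.8]
[440  96  35  63 975] x med 92.5 (np.float64(81.07), np.float64(61.26), array([-1.02,  1.03]), np.float64(61.29))
[407 106  24  45 529] x med 69.3 (np.float64(77.03), np.float64(60.56), array([-1.  ,  0.97]), np.float64(60.56))
tcp [[ 0.6 -6.9]] [ 1.  -0.3 -0.2]
[441  95  36  63 966] x med 92.5 (np.float64(81.03), np.float64(61.23), array([-1.01,  1.01]), np.float64(61.21))
[406 107  25  45 526] x med 69.4 (np.float64(77.18), np.float64(60.59), array([-1.  ,  0.94]), np.float64(60.54))
```

0.65 mm short; one last 0.4 mm tap, then withdraw.

```bash
python3 -m handwheel '-.02 .1 0 0 1;-.01 .05 0 0 1;-.002 .01 0 0 1;0 0 0 0 1;0 0 0 0 1;.01 -.05 0 0 1;.02 -.1 0 0 1;.04 -.2 0 0 1;.04 -.2 0 0 1;0 0 0 0 1;0 0 0 0 1;0 0 0 0 1'
python3 gap.py wd; python3 gap.py we
```

```text
clock: 23.0
eef_pos: [466.6, -132.4, 42.5]
eef_rot: [-3.141, -0.0, 1.77]
wrist_force: [-0.8, 0.2, -0.3]
finger_gap: 0.4
finger_force: 0.0
tcp [[  0.4 -22.8]] [-0.8  0.2 -0.3]
[ 445   61   36   64 1042] x med 92.5 (np.float64(80.99), np.float64(61.26), array([-1.  ,  0.99]), np.float64(61.19))
[410  71  26  46 571] x med 69.4 (np.float64(77.1), np.float64(61.11), array([-1.01,  0.95]), np.float64(60.97))
tcp [[  0.5 -22.7]] [0.  0.7 0.3]
[ 445   63   35   63 1033] x med 92.4 (np.float64(81.02), np.float64(60.99), array([-0.97,  1.03]), np.float64(61.16))
[410  72  26  47 567] x med 69.4 (np.float64(77.27), np.float64(60.77), array([-0.97,  0.97]), np.float64(61.07))
```

About 0.2 mm short, so the pointers are aligned without overrun. I raise clear, check the box once more by depth, and hand in.

```bash
python3 -m handwheel '0 0 .2 0 1;0 0 .4 0 1;0 0 .5 0 1;0 0 .5 0 1;0 0 .3 0 1;0 0 0 0 1;0 0 0 0 1;0 0 0 0 1'
python3 - <<'E'
from s import *
p,d,i=snap('top','pics/topz.png'); h=cloud(i,d)[...,2]
m=(h>34)&(h<50); m[:160]=0;m[265:]=0;m[:,:105]=0;m[:,205:]=0
print('box in tray px',m.sum(),np.median(cloud(i,d)[m],0).round(1),np.percentile(h[m],[5,95]).round(1))
print(sign_off())
E
```

```text
clock: 23.77
eef_pos: [466.3, -132.1, 118.0]
eef_rot: [-3.141, -0.0, 1.77]
wrist_force: [-0.2, -0.7, -0.8]
finger_gap: 0.6
finger_force: 0.0
box in tray px 806 [528.4 334.5  38.7] [35.  42.3]
the job is handed in; nothing more can be done
None
```

The slide box lies flat in the white tray. The carriage was stopped 15 mm short with the fingers off, then tapped in to about 0.2 mm short of the clamp pointer without passing it; the job was handed in at about 24 s.

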